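# Check the end float of the blue-coupled pump shaft

## Robot

A 6-joint arm with a two-finger parallel gripper is mounted at the origin on the work surface. World frame = base frame: x ahead of the robot, y to its left, z up, the work surface at z = 0. Lengths are in m, angles in rad, forces in N, time in s.
With the tool pointing down it reaches from about 0.35 to 0.875 m from the base axis. Payload 4.2 kg.
Tool frame: the origin (TCP) lies at the very end of the fingers, on their centre line; the grasp point (between the pads) lies ctrl.grasp_offset behind it (ctrl.grasp_offset is the distance from the TCP to the grasp point, in m); z points along the fingers, y is the line along which they close (so a half turn about z gives the same grasp; the last joint's range is limited). The gripper opens to 87 mm and grips with 3 to 60 N. Pads are 19 mm wide; open, the fingers measure 117 mm over their backs; the gripper's body (75 mm by 190 mm) begins 51 mm behind the grasp point.
Start: joints at [1.577, 0.385, 0.008, 0, -1.194, -0.259], TCP at [0.156, 0.605, 0.223] pointing down, gripper open.
Joint ranges: [-3.14, 3.14], [-1.21, 2.06], [-1.07, 1.41], [-3.16, 2.05], [-2.99, -0.16], [-3.1, 3.1]. Speed limits (rad/s): [2.79, 2.79, 3.14, 3.14, 3.14, 3.14].

## Interface

Orientations are given as a unit quaternion [x, y, z, w].
In Python, from plant import ctrl gives the robot as it stands.
- The arm moves only by the tool arm_command, never from a script. Its argument "steps" is one flat list of numbers, 5 for each row, row after row: the shift along the tool's x, y, z in cm, then the turn about the tool's z in rad, then the finger opening in cm, from 0 to 8.7. In form: [x, y, z, twist, fingers, x, y, z, twist, fingers, ...]. A call has exactly 5 rows; each row is the pose to reach, as a shift and turn from the pose commanded when the call began, along the tool's axes at that moment; what a row does not reach only later rows make up. A row lasts 1/12 s, in which the tool goes at most 41.7 mm and 7.16 degrees, less where a joint would pass 70% of its speed; a pose out of reach is approached as far as the arm can. A call with a gripper value outside its range is refused whole. The fingers move at their own pace and stop on an object; "newtons" is the grip in N (left out, the last holds). Time passes only in rows, so rows that repeat a pose let the fingers close, or fill a call up. It gives the time, the measured TCP pose, the force, the opening and the grip force at its end, in the units of the state.
- ctrl.get_obs(): the state, without advancing time (a new reading comes with each control period).
- ctrl.get_image(name): name is "side" or "top" or "wrist"; returns the picture (480x640x3 uint8, red, green, blue); there is no depth.
- ctrl.camera_info(name): a dict with "K" (3x3 intrinsics, pixels), "dist" ([k1, k2, p1, p2, k3] as OpenCV has them; the pictures are not rectified), "world_from_camera" (4x4, takes a point from camera to world coordinates). Camera axes: x right, y up, looking along -z (the intrinsics and any distortion apply to the point x, -y, -z); pixel columns grow to the right and rows downward; lengths in m; the calibration is good to about 2 mm. A picture is of the moment at which its call begins: read the wrist's pose just before it. camera_info takes no time and is no camera call; for the wrist camera it gives the pose at the moment of the call.
- ctrl.sign_off(): hands the job in; it is judged then, once.
The state is a dict: "time_s": time; "qpos": joint angles; "dq": joint speeds; "tau": joint torques, N m; "tool_pos": TCP position; "eef_rot": TCP orientation; "ft_force": force on the tool from outside, world axes, zero at the start; "ft_torque": the same for the moment, N m; "finger_gap": finger opening in m; "grasp_force": force on a finger pad.
Only numpy, scipy, OpenCV 4.12 (cv2) and the standard library are available. Lean on these libraries where they do the work, as an engineer would, in place of code of your own. Each camera call takes 0.05 s, during which the arm holds its last target. There are 200 camera calls.

## Task

Check the end float of the shaft on the pump with the blue coupling disc: push the shaft fully in towards its housing until it meets its inner stop, then pull it fully out until it meets its outer stop. Leave it pulled out and let go; do not move the shaft of the pump with the orange disc.

Things in the scene. Friction and masses are not known exactly. Their poses are not given: they have to be found in the camera images.
- blue_shaft (a joint): axial position of the blue pump's shaft: 0 m = fully in (inner stop), 0.040 m = fully out (outer stop), growing as the disc moves away from its housing; starts somewhere between. Slides with about 4 N of friction plus 15 N per m/s, has no spring and stays where it is left; the stops are rigid.
- blue_disc (a point): centre of the blue coupling disc, 72 mm across, 14 mm thick, upright on the end of a level steel shaft 12 mm thick, axis 75 mm above the bench (disc top at 111 mm, bare shaft top at 81 mm). x: level, along the shaft, out from the housing; z up. Slides with the shaft, does not turn; can be pinched across its thickness at its top edge. The shaft stands out 6 mm beyond it.
- blue: pump with the blue disc, bolted down; origin on the bench under the centre of its white housing (110 mm along x, 100 mm wide, 128 mm high); x points along the shaft, away from the robot within about 20 degrees. The disc's centre is 120 mm along x from here when fully in, 160 mm when fully out. A boss 48 mm across stands 12 mm out of the front face round the shaft; a grey motor is behind.
- orange_disc (a point): centre of the orange coupling disc of the second pump, identical in all but the disc's colour, with the same axes. Its shaft slides just as freely and must be left as it is.

How it is judged:
By the outcome, as a careful person would: the job done as asked, in the order asked, and still so for the second after the job is handed in, with the robot touching nothing.
It also fails if it takes over 32 s, if anything falls off the work surface, if the arm or the gripper's body presses on something with over 40 N, if the wrist force passes 120 N, or if a joint passes its speed limit or range.

## Working session

There is one attempt and no reset: what is moved stays moved. The work goes in short steps, Python scripts to look and compute and a tool call to move; the robot and the scene stay as the last step left them, time stands still between calls to the robot, and variables do not carry over. Pictures are saved under pics/ and viewed, at most 10 in all, crops included, and the job is handed in when it is done.

Besides the shell and the picture viewer there is one more tool, called after "Call:" in YAML: its name, and indented under it one key for each argument. arm_command: Moves the arm, as the interface text tells. Its arguments: {"type":"object","properties":{"steps":{"type":"array","items":{"type":"number"}},"newtons":{"type":"number"}},"required":["steps"]}

```bash
mkdir -p pics; ls; cat > h.py <<'E'
import numpy as np, cv2
from plant import ctrl
def snap(n,f):
    im=ctrl.get_image(n); cv2.imwrite('pics/'+f,im[:,:,::-1]); return im
def ray(n,uv,info=None):
    c=info or ctrl.camera_info(n); K=np.array(c['K']);d=np.array(c['dist'],float);T=np.array(c['world_from_camera'])
    p=cv2.undistortPoints(np.array([[uv]],float),K,d)[0,0]
    v=T[:3,:3]@np.array([p[0],-p[1],-1.]); return T[:3,3],v
def atz(n,uv,z,info=None):
    o,v=ray(n,uv,info); return o+v*(z-o[2])/v[2]
def proj(n,P,info=None):
    c=info or ctrl.camera_info(n); K=np.array(c['K']);d=np.array(c['dist'],float);T=np.array(c['world_from_camera'])
    q=T[:3,:3].T@(np.array(P,float)-T[:3,3]); q=np.array([q[0],-q[1],-q[2]])
    return cv2.projectPoints(q.reshape(1,1,3),np.zeros(3),np.zeros(3),K,d)[0].ravel()
E
python3 - <<'E'
from h import *
a=snap('top','top.png'); b=snap('side','side.png')
for n in('top','side'):
    c=ctrl.camera_info(n); print(n,np.round(c['world_from_camera'],3).tolist(),np.round(c['K'],0).tolist())
    hsv=cv2.cvtColor(a if n=='top' else b,cv2.COLOR_RGB2HSV)
    for nm,lo,hi in(('blue',(100,120,60),(125,255,255)),('or',(5,150,100),(20,255,255))):
        m=cv2.inRange(hsv,lo,hi); k,l,s,ce=cv2.connectedComponentsWithStats(m)
        for i in range(1,k):
            if s[i,4]>40: print(nm,s[i].tolist(),ce[i])
o=ctrl.get_obs(); print(o['time_s'],o['tool_pos'],o['eef_rot'],o['ft_force'],ctrl.grasp_offset)
E
```

```text
pics
top [[0.129, 0.971, -0.199, 0.372], [-0.992, 0.127, -0.026, -0.014], [0.0, 0.201, 0.98, 0.808], [0.0, 0.0, 0.0, 1.0]] [[549.0, 0.0, 321.0], [0.0, 549.0, 242.0], [0.0, 0.0, 1.0]]
blue [620, 53, 20, 98, 1670] [630.64670659  99.51497006]
blue [136, 176, 52, 26, 962] [161.64760915 187.55509356]
or [259, 0, 42, 26, 860] [279.4372093   12.06627907]
or [426, 158, 50, 19, 563] [451.29840142 164.9982238 ]
side [[-0.874, 0.37, -0.315, 0.326], [-0.486, -0.677, 0.553, 0.356], [-0.009, 0.636, 0.771, 0.579], [0.0, 0.0, 0.0, 1.0]] [[450.0, 0.0, 321.0], [0.0, 450.0, 240.0], [0.0, 0.0, 1.0]]
blue [268, 42, 84, 48, 1588] [312.26826196  68.77833753]
blue [65, 163, 25, 22, 409] [ 77.14914425 173.17603912]
blue [0, 256, 21, 26, 331] [  8.4592145 271.2326284]
blue [177, 339, 38, 63, 1604] [194.78241895 369.52805486]
or [295, 135, 25, 41, 718] [306.49164345 154.46518106]
or [72, 184, 44, 35, 1109] [ 92.79531109 201.97114518]
0.1 [0.15620321 0.6046229  0.22156059] [ 9.92010798e-01 -1.26149191e-01 -5.77693022e-05  9.76845296e-04] [-0.55155768 -0.4004268  -0.03578035] 0.0187
```

View pics/top.png

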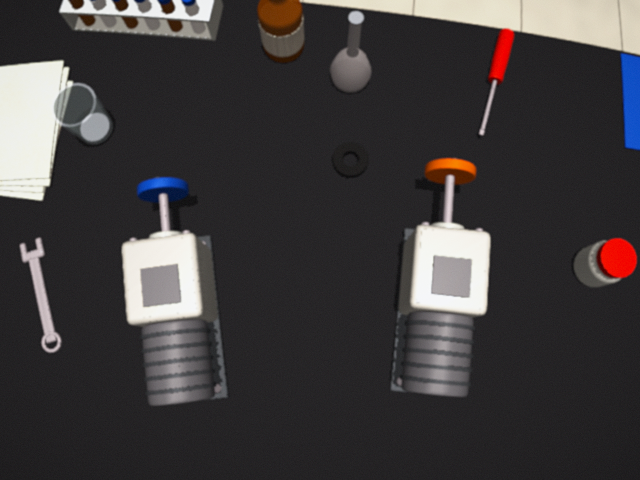

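View pics/side.png

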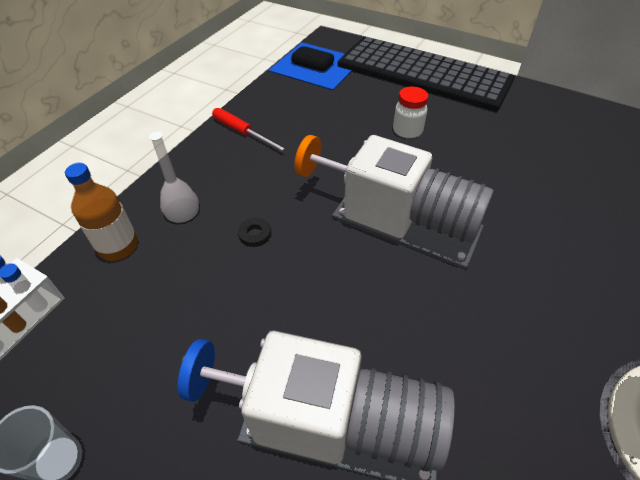

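The blue disc is at top (162,188), with its housing top at corners ~(123,241),(196,232),(203,316),(129,326). The orange disc is at (451,170), well clear of it. The glass at (85,110) stands ahead and to the left of the blue disc.

```bash
python3 - <<'E'
from h import *
C=[atz('top',p,.128) for p in((123,241),(196,232),(203,316),(129,326))]
for p in C: print(p.round(3))
c=np.mean(C,0); f=((C[0]+C[1])-(C[2]+C[3]))/2; l=((C[0]+C[3])-(C[1]+C[2]))/2
print(c,np.linalg.norm(f),np.linalg.norm(l),np.degrees([np.arctan2(f[1],f[0]),np.arctan2(l[1],l[0])-np.pi/2]))
# disc rim top, front and rear edges
for p in((162,177),(162,184),(163,202)): print(p,atz('top',p,.111).round(4))
# side: disc centre
for s in((195,369),): print(atz('side',s,.075).round(4))
for p in((137,190),(188,185)): print(atz('top',p,.075).round(4))
from scipy.spatial.transform import Rotation as R
print(R.from_quat(ctrl.get_obs()['eef_rot']).as_matrix().round(3))
E
```

```text
[0.478 0.258 0.128]
[0.502 0.165 0.128]
[0.398 0.138 0.128]
[0.372 0.23  0.128]
[0.43757972 0.19757987 0.128     ] 0.10887481164860444 0.09604311083916342 [14.87129372 15.06311317]
(162, 177) [0.5745 0.2293 0.111 ]
(162, 184) [0.5648 0.2274 0.111 ]
(163, 202) [0.5402 0.2211 0.111 ]
[0.5666 0.2392 0.075 ]
[0.5616 0.2744 0.075 ]
[0.5778 0.2022 0.075 ]
[[ 0.968 -0.25  -0.   ]
 [-0.25  -0.968 -0.002]
 [ 0.     0.002 -1.   ]]
```

Call:
arm_command:
  steps: [4,2.1,0,0.12,5,8,4.2,0,0.24,5,12,6.2,0,0.36,5,16,8.3,0,0.48,5,20,10.4,0,0.6,5]
  newtons: 20

```text
time_s: 0.52
tool_pos: [0.3121, 0.4642, 0.2221]
eef_rot: [0.909, -0.416, -0.0, 0.0]
ft_force: [0.6, 0.6, -0.0]
finger_gap: 0.0615
grasp_force: 0.0
```

```bash
cat >> h.py <<'E'
from scipy.spatial.transform import Rotation as R
def delta(P,yaw=np.radians(15-180)):
    o=ctrl.get_obs(); M=R.from_quat(o['eef_rot']).as_matrix()
    y=np.arctan2(M[1,1],M[0,1]); tw=-((yaw-y+np.pi)%(2*np.pi)-np.pi)
    print('t',o['time_s'],'tcp',o['tool_pos'].round(4),'yaw',np.degrees(y).round(1),'F',np.round(o['ft_force'],1),'gap',o['finger_gap'],o['grasp_force'])
    print('shift cm',(M.T@(np.array(P)-o['tool_pos'])*100).round(2),'twist',round(tw,3),'q',np.round(o['qpos'],2))
E
python3 -c "
from h import *
delta([.569,.235,.2])"
```

```text
t 0.5167 tcp [0.3121 0.4642 0.2221] yaw -139.2 F [ 0.6  0.6 -0. ] gap 0.061535361781442977 0.0
shift cm [34.14 -4.45  2.22] twist 0.451 q [ 1.27  0.27 -0.16 -0.   -1.14 -0.56]
```

Call:
arm_command:
  steps: [4,-0.5,0.2,0.1,5,8,-1,0.4,0.2,5,12,-1.5,0.6,0.3,5,16,-2,0.8,0.4,5,20,-2.5,1,0.45,5]

```text
time_s: 0.93
tool_pos: [0.4625, 0.33, 0.2122]
eef_rot: [0.794, -0.608, -0.0, 0.0]
ft_force: [0.2, 1.5, -0.4]
finger_gap: 0.0501
grasp_force: 0.0
```

```bash
python3 -c "
from h import *
delta([.569,.235,.2])"
```

```text
t 0.9333 tcp [0.4625 0.33   0.2122] yaw -164.9 F [ 0.2  1.5 -0.4] gap 0.05005870476176608 0.0
shift cm [11.94 -7.8   1.21] twist 0.002 q [ 0.9   0.3  -0.15 -0.   -1.12 -0.64]
```

Call:
arm_command:
  steps: [3.3,-2.2,0.4,0,5,6.6,-4.4,0.8,0,5,10.6,-7,1.2,0,5,10.6,-7,1.2,0,5,10.6,-7,1.2,0,5]

```text
time_s: 1.35
tool_pos: [0.5583, 0.2457, 0.1991]
eef_rot: [0.794, -0.608, -0.0, 0.001]
ft_force: [-0.7, 0.3, -0.0]
finger_gap: 0.0499
grasp_force: 0.0
```

```bash
python3 -c "
from h import *
delta([.569,.235,.088])
i=ctrl.camera_info('wrist'); im=snap('wrist','w1.png')
np.save('w1.npy',i,allow_pickle=True)
u=np.array([.966,.259,0]);print([proj('wrist',p,i).round(0).tolist() for p in ([.569,.235,.111],np.array([.569,.235,.111])+.007*u,np.array([.569,.235,.111])-.007*u)])
T=snap('top','t2.png')"
```

```text
t 1.35 tcp [0.5583 0.2457 0.1991] yaw -164.9 F [-0.7  0.3 -0. ] gap 0.049943273548504315 0.0
shift cm [ 1.3  -0.78 11.11] twist 0.002 q [ 0.68  0.38 -0.06 -0.   -1.13 -0.42]
[[306.0, 230.0], [296.0, 230.0], [315.0, 230.0]]
```

View pics/w1.png

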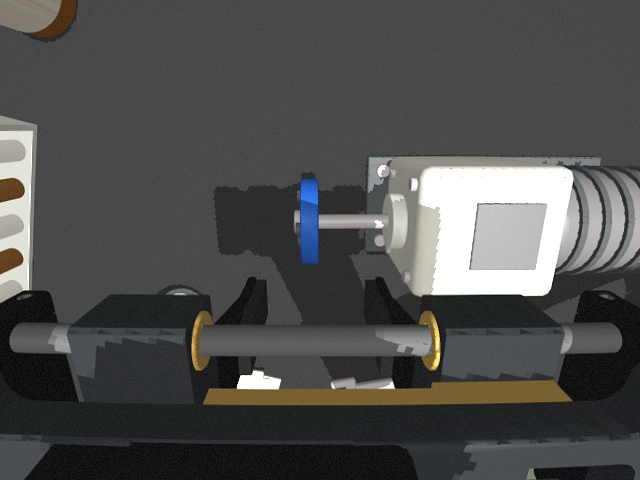

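The wrist view shows the disc edge-on, columns 301–318, rows 178–264, centre about (309.5,221). It lines up with the finger line, so the yaw is good.

```bash
python3 -c "
from h import *
i=np.load('w1.npy',allow_pickle=True).item()
P=atz('wrist',(309.5,221),.111,i);print(P, [atz('wrist',p,.075,i).round(4) for p in((309.5,178),(309.5,264))], atz('wrist',(300,220),.111,i)-atz('wrist',(319,220),.111,i))
P[2]=.088; delta(P)"
```

```text
[0.56789798 0.22762417 0.111     ] [array([0.5754, 0.2016, 0.075 ]), array([0.5561, 0.2738, 0.075 ])] [0.01349685 0.0036516  0.        ]
t 1.45 tcp [0.5568 0.248  0.2001] yaw -164.7 F [-0.6  0.4  0.1] gap 0.05000950045702735 0.0
shift cm [ 2.25 -0.54 11.21] twist 0.006 q [ 0.68  0.38 -0.06 -0.   -1.13 -0.42]
```

Call:
arm_command:
  steps: [1.3,-0.7,2.5,0,5,1.3,-0.7,5,0,5,1.3,-0.7,7.5,0,5,1.3,-0.7,10,0,5,1.3,-0.7,11.2,0,5]

```text
time_s: 1.87
tool_pos: [0.5644, 0.2381, 0.0856]
eef_rot: [0.796, -0.606, -0.001, 0.002]
ft_force: [1.0, 0.4, -0.1]
finger_gap: 0.0498
grasp_force: 0.0
```

Call:
arm_command:
  steps: [0,0,0,0,5,0,0,0,0,3.5,0,0,0,0,2,0,0,0,0,0.8,0,0,0,0,0.8]
  newtons: 20

```text
time_s: 2.28
tool_pos: [0.5679, 0.2381, 0.0901]
eef_rot: [0.795, -0.606, 0.0, -0.001]
ft_force: [1.3, -0.2, 0.2]
finger_gap: 0.0309
grasp_force: 0.0
```

Call:
arm_command:
  steps: [0,0,0,0,0.8,0,0,0,0,0.8,0,0,0,0,0.8,0,0,0,0,0.8,0,0,0,0,0.8]

```text
time_s: 2.7
tool_pos: [0.5668, 0.237, 0.0889]
eef_rot: [0.795, -0.606, -0.0, 0.001]
ft_force: [-4.5, -0.8, 4.7]
finger_gap: 0.0134
grasp_force: 20.0
```

```bash
python3 -c "
from h import *
delta([.567,.2365,.088])
snap('side','s2.png')
c=np.array([.4376,.1976]);print((ctrl.get_obs()['tool_pos'][:2]-c)@[.966,.259])"
```

```text
t 2.7 tcp [0.5668 0.237  0.0889] yaw -164.6 F [-4.5 -0.8  4.7] gap 0.013422871137435318 19.99503810686292
shift cm [ 0.05 -0.01  0.09] twist 0.006 q [ 0.66  0.49 -0.19 -0.   -0.9  -0.39]
0.13514360572598372
```

View pics/s2.png

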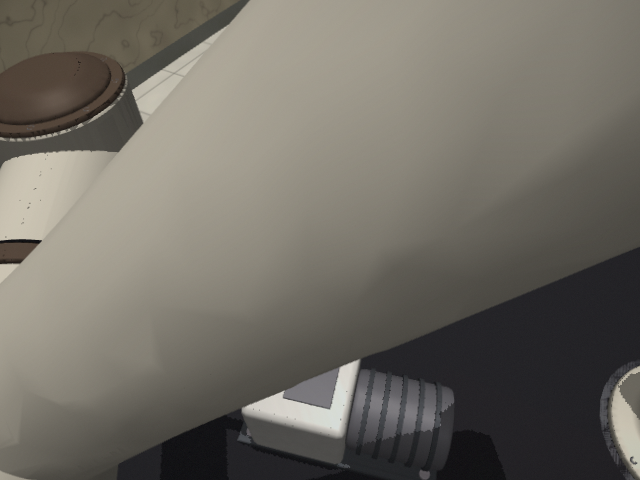

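The arm hides the disc in the side view. The gap of 13.4 mm and 20 N on the pads show the disc is pinched, so I push in (tool +y).

Call:
arm_command:
  steps: [0,0.25,0,0,0.8,0,0.5,0,0,0.8,0,0.75,0,0,0.8,0,1.0,0,0,0.8,0,1.0,0,0,0.8]

```text
time_s: 3.17
tool_pos: [0.5583, 0.2347, 0.0889]
eef_rot: [0.795, -0.606, 0.0, -0.001]
ft_force: [3.1, -1.9, 0.4]
finger_gap: 0.0138
grasp_force: 20.0
```

Call:
arm_command:
  steps: [0,0.1,0,0,0.8,0,0.2,0,0,0.8,0,0.3,0,0,0.8,0,0.4,0,0,0.8,0,0.4,0,0,0.8]

```text
time_s: 3.58
tool_pos: [0.5542, 0.2336, 0.0889]
eef_rot: [0.795, -0.606, 0.0, -0.0]
ft_force: [4.2, -2.3, 1.0]
finger_gap: 0.0139
grasp_force: 20.0
```

Call:
arm_command:
  steps: [0,0.1,0,0,0.8,0,0.2,0,0,0.8,0,0.3,0,0,0.8,0,0.4,0,0,0.8,0,0.4,0,0,0.8]

```text
time_s: 4.0
tool_pos: [0.5538, 0.2335, 0.0889]
eef_rot: [0.795, -0.606, 0.002, -0.003]
ft_force: [14.0, -1.9, -5.7]
finger_gap: 0.0142
grasp_force: 20.1
```

Call:
arm_command:
  steps: [0,0.1,0,0,0.8,0,0.2,0,0,0.8,0,0.3,0,0,0.8,0,0.3,0,0,0.8,0,0.3,0,0,0.8]

```text
time_s: 4.42
tool_pos: [0.5537, 0.2336, 0.0889]
eef_rot: [0.795, -0.606, 0.004, -0.006]
ft_force: [22.6, -2.4, -11.1]
finger_gap: 0.0139
grasp_force: 20.2
```

Inner stop reached: 22 N with no more travel, axial ≈121 mm against the given 120 mm. Now I pull out.

Call:
arm_command:
  steps: [0,-0.5,0,0,0.8,0,-1,0,0,0.8,0,-1.5,0,0,0.8,0,-2,0,0,0.8,0,-2.5,0,0,0.8]

```text
time_s: 4.83
tool_pos: [0.5687, 0.2376, 0.0888]
eef_rot: [0.795, -0.606, -0.001, 0.003]
ft_force: [-4.9, -1.2, 6.8]
finger_gap: 0.0141
grasp_force: 20.1
```

Call:
arm_command:
  steps: [0,-0.4,0,0,0.8,0,-0.8,0,0,0.8,0,-1.2,0,0,0.8,0,-1.6,0,0,0.8,0,-1.6,0,0,0.8]

```text
time_s: 5.25
tool_pos: [0.585, 0.2421, 0.0888]
eef_rot: [0.795, -0.606, -0.001, 0.002]
ft_force: [-1.9, -1.2, 5.4]
finger_gap: 0.0138
grasp_force: 20.0
```

Call:
arm_command:
  steps: [0,-0.1,0,0,0.8,0,-0.2,0,0,0.8,0,-0.3,0,0,0.8,0,-0.4,0,0,0.8,0,-0.4,0,0,0.8]

```text
time_s: 5.67
tool_pos: [0.5882, 0.243, 0.0888]
eef_rot: [0.795, -0.606, -0.001, 0.002]
ft_force: [-2.6, -0.9, 5.8]
finger_gap: 0.0139
grasp_force: 20.0
```

Travel so far is 35.8 mm; about 4 mm remains.

Call:
arm_command:
  steps: [0,-0.1,0,0,0.8,0,-0.2,0,0,0.8,0,-0.3,0,0,0.8,0,-0.4,0,0,0.8,0,-0.4,0,0,0.8]

```text
time_s: 6.08
tool_pos: [0.5921, 0.2441, 0.0888]
eef_rot: [0.795, -0.606, -0.001, 0.002]
ft_force: [-2.8, -2.1, 5.0]
finger_gap: 0.0138
grasp_force: 20.0
```

Call:
arm_command:
  steps: [0,-0.1,0,0,0.8,0,-0.2,0,0,0.8,0,-0.3,0,0,0.8,0,-0.4,0,0,0.8,0,-0.4,0,0,0.8]

```text
time_s: 6.5
tool_pos: [0.5923, 0.2441, 0.0887]
eef_rot: [0.795, -0.606, -0.003, 0.006]
ft_force: [-12.1, -2.1, 11.4]
finger_gap: 0.0138
grasp_force: 20.0
```

Call:
arm_command:
  steps: [0,-0.1,0,0,0.8,0,-0.3,0,0,0.8,0,-0.3,0,0,0.8,0,0,0,0,0.8,0,0.2,0,0,0.8]

```text
time_s: 6.92
tool_pos: [0.5923, 0.2441, 0.0886]
eef_rot: [0.795, -0.606, -0.002, 0.004]
ft_force: [-2.0, -2.0, 5.1]
finger_gap: 0.014
grasp_force: 19.9
```

Call:
arm_command:
  steps: [0,0,0,0,2,0,0,0,0,4,0,0,0,0,5,0,0,0,0,5,0,0,0,0,5]

```text
time_s: 7.33
tool_pos: [0.5963, 0.2454, 0.088]
eef_rot: [0.795, -0.606, -0.0, 0.0]
ft_force: [-0.2, -1.0, 0.1]
finger_gap: 0.0387
grasp_force: 0.0
```

Call:
arm_command:
  steps: [0,0,0,0,5,0,0,0,0,5,0,0,0,0,5,0,0,0,0,5,0,0,0,0,5]

```text
time_s: 7.75
tool_pos: [0.5964, 0.2453, 0.0885]
eef_rot: [0.795, -0.606, -0.0, 0.0]
ft_force: [0.2, -0.4, 0.1]
finger_gap: 0.0498
grasp_force: 0.0
```

Released, with no contact force. I lift straight up, then look.

Call:
arm_command:
  steps: [0,0,-2,0,5,0,0,-4,0,5,0,0,-7,0,5,0,0,-9.5,0,5,0,0,-11,0,5]

```text
time_s: 8.17
tool_pos: [0.5975, 0.2458, 0.2022]
eef_rot: [0.795, -0.606, 0.001, -0.002]
ft_force: [0.4, -0.1, 0.7]
finger_gap: 0.0499
grasp_force: 0.0
```

Call:
arm_command:
  steps: [0,0,0,0,5,0,0,0,0,5,0,0,0,0,5,0,0,0,0,5,0,0,0,0,5]

```text
time_s: 8.58
tool_pos: [0.5958, 0.2449, 0.197]
eef_rot: [0.795, -0.606, -0.0, 0.001]
ft_force: [-0.1, 0.7, 0.3]
finger_gap: 0.05
grasp_force: 0.0
```

```bash
python3 -c "
from h import *
delta([.592,.244,.2]); i=ctrl.camera_info('wrist'); im=snap('wrist','w2.png'); T=snap('top','t3.png')
P=np.array([.4376+.16*.966,.1976+.16*.259,.111]);u=np.array([.966,.259,0])
print([proj('wrist',P+k*u,i).round(0).tolist() for k in(-.007,.007)])"
```

```text
t 8.5833 tcp [0.5958 0.2449 0.197 ] yaw -164.7 F [-0.1  0.7  0.3] gap 0.04999972619777684 0.0
shift cm [-0.01  0.39 -0.3 ] twist 0.006 q [ 0.64  0.44  0.02 -0.   -1.16 -0.37]
[[332.0, 242.0], [313.0, 242.0]]
```

View pics/w2.png

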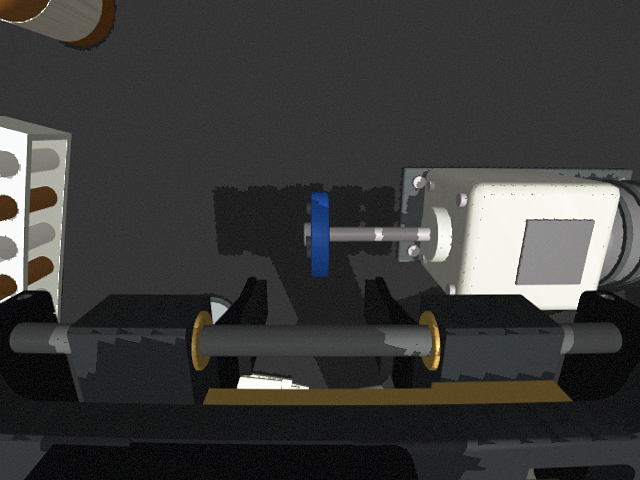

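The disc edge spans columns 311–329; fully out predicts 313–332, so it stayed out. The gripper is clear.

```bash
python3 -c "
from plant import ctrl
print(ctrl.sign_off())"
```

```text
the job is handed in; nothing more can be done
None
```

The blue pump's shaft was pushed in to its inner stop, then pulled out to its outer stop (about 40 mm of travel) and released fully out; the orange pump was not touched, and the job is handed in.

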